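# Close the instrument case and take off the transit lid

### The job

Close the open instrument case with its double lid: carry the two nested lids over together by the red knob of the inner lid, turn them to fit the case, and lower them gently until the inner lid is fully seated. Then let go of the knob, take the blue outer lid by its yellow collar and lift it alone straight up off the knob, leaving the inner lid seated and undisturbed, and leave the other things on the table where they are. Finish while holding the outer lid level in the air above the case, with about 5 cm or more of free space between its underside and the top of the knob.

Things in the scene. Friction and masses are not known exactly. Their poses are not given: they have to be found in the camera images.
- case: Fixed open aluminium instrument case, 190 (x) x 130 (y) x 65 mm high, walls 5 mm, mouth 180 x 120 mm, 60 mm deep; instruments lie low inside. Origin: centre of its underside, on the table; z up. Stands at the robot's left or right. The lids fit either way round (half turn). With the inner lid seated, the lid's origin is 51 mm above this origin, its x along the case's x.
- case_mouth (a point): Centre of the case's mouth, at the height of the rim, 65 mm above the table; axes as the case.
- inner_lid: Loose steel lid, 0.25 kg, at first under the blue lid: plate 190 (x) x 130 (y) x 8 mm, four round-ended lugs reach 14 mm below it. Lugs enter the case with 4 mm play on each side; the plate rests on the rim. Origin: centre, level with the lug ends (on the table at first); plate top at z = 22 mm, red square knob (18 x 18 mm, sides along x, y) up to z = 86 mm.
- knob_grip (a point): Point on the axis of the inner lid's red knob, 77 mm above that lid's origin, 9 mm below the knob's top, 23 mm above the nested collar's top: where to pinch the knob. Lifting the knob carries the outer lid along, resting on the inner lid's plate. Axes as the inner lid.
- outer_lid: Loose blue lid, 0.22 kg: plate 206 (x) x 146 (y) x 4 mm, skirt 7 mm deep round the inner lid (4 mm play; ends above the case's rim). Central yellow square collar, 42 mm outside, sides along x, y, bore 28 mm round the knob, 28 mm high. Origin: centre of the plate's underside, 22 mm above the inner lid's origin when nested. Not fastened; must rise 71 mm to clear the knob.
- collar_grip (a point): Point on the axis of the yellow collar, 22 mm above the blue plate's top (6 mm below the collar's top): where to grip the collar, 42 mm wide. When nested, the red knob rises 38 mm above this point, between the fingers. Axes as the outer lid.
- tape_roll: Bystander: paper tape roll lying flat, 84 mm diameter, 25 mm high. Origin: centre of its underside.
- steel_bowl: Bystander: steel bowl, 110 mm diameter, 45 mm high. Origin: centre of its underside.
- carton: Bystander: cardboard carton, 100 x 130 x 70 mm. Origin: centre of its underside.
- jar: Bystander: amber jar, 60 mm diameter, 75 mm high. Origin: centre of its underside.

How it is judged:
By the outcome, as a careful person would: the job done as asked, in the order asked, and still so for the second after the job is handed in, while the arm keeps its last pose, push and grip.
It also fails if it takes over 53 s, if anything falls off the work surface, if the arm or the gripper's body presses on something with over 40 N, if the wrist force passes 120 N, or if a joint passes its speed limit or range.

### The arm

A 6-joint arm with a two-finger parallel gripper is mounted at the origin on the work surface. World frame = base frame: x ahead of the robot, y to its left, z up, the work surface at z = 0. Lengths are in m, angles in degrees, forces in N, time in s.
With the tool pointing down it reaches from about 0.4 to 0.825 m from the base axis. Payload 7 kg.
Tool frame: the origin (TCP) lies on the front face of the gripper's body, between the roots of the fingers; the fingertips stand 66 mm ahead of it and the grasp point (between the pads) lies 47 mm ahead of it; z points along the fingers, y is the line along which they close (so a half turn about z gives the same grasp; the last joint's range is limited). The gripper opens to 88 mm and grips with 3 to 60 N. Pads are 19 mm wide; open, the fingers measure 130 mm over their backs; the gripper's body (78 mm by 193 mm) begins 47 mm behind the grasp point.
Start: joints at [-51.56, 20.546, 0.682, 0, -70.136, -16.507], TCP at [0.252, -0.626, 0.292] pointing down, gripper open.
Joint ranges: [-176.03, 176.03], [-82.01, 121.73], [-58.28, 71.71], [-173.87, 95.51], [-174.79, -0.11], [-173.66, 173.66]. Speed limits (degrees/s): [136.94, 136.94, 172.46, 180, 180, 180].

### API

Orientations are given as [roll, pitch, yaw] about the fixed x, y, z axes, in that order (R = Rz(yaw) Ry(pitch) Rx(roll)).
In Python, from plant import ctrl gives the robot as it stands.
- The arm moves only by the tool send_rows, never from a script. Its argument "deltas" is a list of rows, each a list of 2 entries, a list of its own where there are three numbers: the shift along the tool's x, y, z each as a share of 800 mm, from -1 to 1, then the turn about the tool's z as a share of 90 degrees, from -1 to 1. A call has exactly 5 rows; each row is the pose to reach, as a shift and turn from the pose commanded when the call began, along the tool's axes at that moment; what a row does not reach only later rows make up. A row lasts 1/12 s, in which the tool goes at most 41.7 mm and 7.16 degrees, less where a joint would pass 70% of its speed; a pose out of reach is approached as far as the arm can. A call with a number of a shift or a turn outside -1 to 1 is refused whole. A call with a gripper value outside its range is refused whole. "gripper" is the opening, from 0 (shut) to 1 (fully open), set as the call begins (left out, the last holds). The fingers move at their own pace and stop on an object; the grip force is fixed at half the most. Time passes only in rows, so rows that repeat a pose let the fingers close, or fill a call up. It gives the time, the measured TCP pose, the force, the opening and the grip force at its end, in the units of the state.
- ctrl.get_obs(): the state, without advancing time (a new reading comes with each control period).
- ctrl.snapshot(name): name is "scene" or "top" or "wrist"; returns a dict with "color" (400x640x3 uint8, red, green, blue), "vertical_fov" (degrees; the focal length in pixels is half the picture's height over the tangent of half this angle, whatever the lens; pixels are square), "cx", "cy" (the principal point, pixels), "rvec" (rotation vector, rad) and "tvec" (3), from world to camera coordinates, as OpenCV has them. Camera axes: x right, y down, z forward; pixel columns grow to the right and rows downward; lengths in m; the calibration is good to about 2 mm. A picture is of the moment at which its call begins. There is no depth.
- ctrl.close_job(): hands the job in; it is judged then, once.
Trained networks look in a picture, given as the dict that the camera call returned (one of the last four; its "shot" number tells which), for a name from the list of things; names that differ only in an ending like _2 or _b are one class to them, and where a whole thing is asked for, a point or a joint stands for the part that bears it (a point fixed in the world has none). Each returns a list of dicts, best first, with "conf" (0 to 1); they miss things now and then, are a little off and sometimes report something else, mostly with a low value. They report only what shows in the picture. A call takes as long as a camera call.
- ctrl.boxes_of(picture, thing): "xy" ([column, row] as shares, 0 to 1, of the picture: columns of its width, rows of its height, amid what is visible of it).
- ctrl.cut_out(picture, thing): "pixels" (400x640 bool, what is visible of it) and "xy" ([column, row] as shares, 0 to 1, of the picture: columns of its width, rows of its height, amid what is visible of it).
The state is a dict: "clock": time; "joint_pos": joint angles; "qvel": joint speeds; "tau": joint torques, N m; "tool_pos": TCP position; "orientation": TCP orientation; "force": force on the tool from outside, world axes, zero at the start; "moment": the same for the moment, N m; "opening": finger opening in m; "gripper_force": force on a finger pad.
Only numpy, scipy, OpenCV 4.12 (cv2) and the standard library are available. Lean on these libraries where they do the work, as an engineer would, in place of code of your own. Each camera call takes 0.05 s, during which the arm holds its last target. There are 200 camera calls.

## Working session

There is one attempt and no reset: what is moved stays moved. The work goes in short steps, Python scripts to look and compute and a tool call to move; the robot and the scene stay as the last step left them, time stands still between calls to the robot, and variables do not carry over. Pictures are saved under pics/ and viewed, at most 10 in all, crops included, and the job is handed in when it is done.

Besides the shell and the picture viewer there is one more tool, called after "Emit:" in YAML: its name, and indented under it one key for each argument. send_rows: Moves the arm, as the interface text tells. Shift numbers are shares of 800 mm and turn numbers shares of 90 degrees, none past 1 either way. Its arguments: {"type":"object","properties":{"deltas":{"type":"array","items":{"type":"array"}},"gripper":{"type":"number"}},"required":["deltas"]}

```bash
mkdir -p pics; cat > h.py <<'E'
import numpy as np, cv2
from plant import ctrl
def cam(s):
    R,_=cv2.Rodrigues(np.array(s["rvec"],float)); t=np.array(s["tvec"],float).ravel()
    f=200/np.tan(np.radians(s["vertical_fov"])/2)
    return R,t,f
def ray(s,uv,z):
    R,t,f=cam(s); d=R.T@np.array([(uv[0]-s["cx"])/f,(uv[1]-s["cy"])/f,1]); c=-R.T@t
    return c+d*(z-c[2])/d[2]
def save(s,n): cv2.imwrite("pics/"+n+".png",s["color"][:,:,::-1])
def rect(s,m,z):
    ys,xs=np.nonzero(m); cs=cv2.findContours(m.astype(np.uint8),0,1)[0]; c=max(cs,key=cv2.contourArea).reshape(-1,2)
    p=np.array([ray(s,q,z)[:2] for q in c],np.float32)
    r=cv2.minAreaRect(p*1000); return r
E
python3 - <<'E'
from h import *
o=ctrl.get_obs(); print({k:o[k] for k in("clock","tool_pos","orientation","opening")})
for n in("scene","top"):
    s=ctrl.snapshot(n); save(s,n); print(n,[k for k in s if k!='color'],-cam(s)[0].T@cam(s)[1])
    for th,z in(("case",.065),("case_mouth",.065),("inner_lid",.086),("knob_grip",.077),("outer_lid",.026),("collar_grip",.05),("tape_roll",.025),("steel_bowl",.045),("carton",.07),("jar",.075)):
        for d in ctrl.cut_out(s,th)[:2]:
            uv=np.array(d["xy"])*[640,400]; print(th,round(d["conf"],2),uv.round(),ray(s,uv,z).round(3), [np.round(x,1) for x in rect(s,d["pixels"],z)] if n=="top" else "")
E
```

```text
{'clock': 0.0, 'tool_pos': array([ 0.2519867 , -0.62579677,  0.291247  ]), 'orientation': array([ 1.79908251e+02, -8.81452912e-03, -1.58070714e+02]), 'opening': 0.08752772502297446}
scene ['vertical_fov', 'cx', 'cy', 'rvec', 'tvec', 'shot'] [1.17953208 0.29840428 0.90779746]
case 0.75 [370. 210.] [0.604 0.178 0.065] 
case_mouth 0.82 [371. 209.] [0.598 0.181 0.065] 
outer_lid 0.68 [271. 175.] [ 0.586 -0.15   0.026] 
collar_grip 0.73 [268. 175.] [ 0.608 -0.145  0.05 ] 
steel_bowl 0.61 [211. 111.] [ 0.44  -0.475  0.045] 
carton 0.94 [498. 229.] [0.519 0.507 0.07 ] 
jar 0.71 [246. 221.] [ 0.786 -0.106  0.075] 
top ['vertical_fov', 'cx', 'cy', 'rvec', 'tvec', 'shot'] [0.39155012 0.03070321 1.18193307]
case 0.61 [262. 233.] [0.572 0.173 0.065] [array([572.6, 175.1]), array([138.9, 199.7]), np.float64(84.7)]
case_mouth 0.59 [259. 236.] [0.564 0.18  0.065] [array([571.4, 176.8]), array([136.5, 202.9]), np.float64(85.2)]
inner_lid 0.57 [386. 217.] [ 0.577 -0.169  0.086] [array([ 572.8, -162.6]), array([26.9, 27.8]), np.float64(10.7)]
knob_grip 0.57 [381. 219.] [ 0.573 -0.157  0.077] [array([ 574.1, -165. ]), array([26. , 28.2]), np.float64(12.7)]
outer_lid 0.87 [384. 224.] [ 0.568 -0.172  0.026] [array([ 578.5, -167.6]), array([206. , 149.9]), np.float64(8.6)]
collar_grip 0.87 [383. 225.] [ 0.561 -0.165  0.05 ] [array([ 574.7, -162.7]), array([203.8, 147.2]), np.float64(8.1)]
tape_roll 0.73 [304. 149.] [0.817 0.035 0.025] [array([784. ,  30.2]), array([80.2, 87. ]), np.float64(84.2)]
steel_bowl 0.85 [495. 254.] [ 0.449 -0.462  0.045] [array([ 448.5, -470.3]), array([107.5, 106.1]), np.float64(36.8)]
carton 0.96 [143. 273.] [0.493 0.497 0.07 ] [array([492.6, 495.8]), array([108.8, 153. ]), np.float64(10.9)]
jar 0.7 [361. 156.] [ 0.76  -0.124  0.075] [array([ 759.5, -124.2]), array([55.9, 73.4]), np.float64(57.5)]
jar 0.5 [383. 219.] [ 0.574 -0.161  0.075] [array([ 574.2, -164.2]), array([21.1, 27.9]), np.float64(38.6)]
```

View pics/top.png

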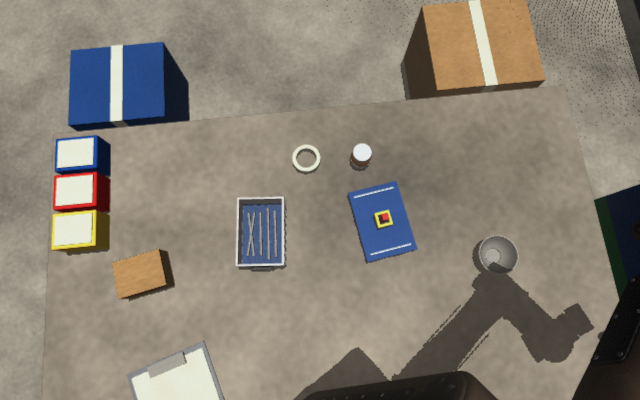

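View pics/scene.png

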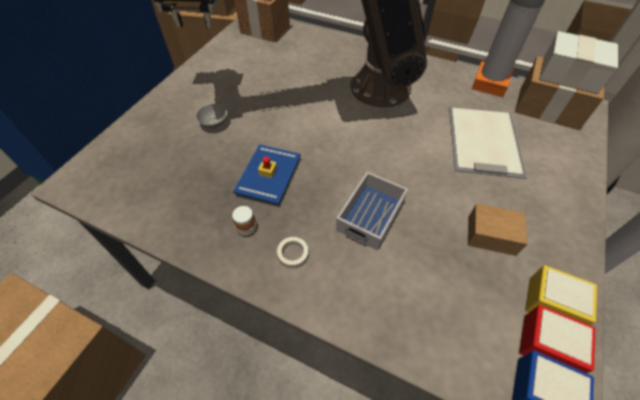

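Top view: the lids are at about (383,220) with the red knob at (385,217). The open case is at (261,233), at the robot's left. I'm moving above the lids.

Emit:
send_rows:
  deltas:
    - [[-0.0418,0.0274,0],0]
    - [[-0.0836,0.0548,0],0]
    - [[-0.1254,0.0822,0],0]
    - [[-0.1672,0.1096,0],0]
    - [[-0.209,0.137,0],0]
  gripper: 1

```text
clock: 1.52
tool_pos: [0.3669, -0.4605, 0.2923]
orientation: [-180.0, 0.0, -158.1]
force: [0.3, 0.4, -0.2]
opening: 0.0876
gripper_force: 0.0
```

Emit:
send_rows:
  deltas:
    - [[-0.0418,0.0274,0],0]
    - [[-0.0836,0.0548,0],0]
    - [[-0.1254,0.0822,0],0]
    - [[-0.1672,0.1096,0],0]
    - [[-0.209,0.137,0],0]

```text
clock: 1.93
tool_pos: [0.4812, -0.2961, 0.2926]
orientation: [-180.0, 0.0, -158.1]
force: [0.5, -1.1, 0.0]
opening: 0.088
gripper_force: 0.0
```

Emit:
send_rows:
  deltas:
    - [[-0.0418,0.0274,0],0.05]
    - [[-0.0836,0.0548,0],0.1]
    - [[-0.1254,0.0822,0],0.148]
    - [[-0.16,0.106,0],0.148]
    - [[-0.171,0.113,0],0.148]

```text
clock: 2.35
tool_pos: [0.5758, -0.1594, 0.2921]
orientation: [180.0, 0.0, -171.2]
force: [0.9, -0.4, 0.2]
opening: 0.0875
gripper_force: 0.0
```

```bash
python3 - <<'E'
from h import *
o=ctrl.get_obs(); print({k:o[k] for k in("clock","tool_pos","orientation","opening","force")})
s=ctrl.snapshot("wrist"); save(s,"w1"); R,t,f=cam(s); print(-R.T@t,R[2],f)
for th,z in(("inner_lid",.086),("knob_grip",.086),("outer_lid",.026),("collar_grip",.054)):
        for d in ctrl.cut_out(s,th)[:2]:
            uv=np.array(d["xy"])*[640,400]; print(th,round(d["conf"],2),uv.round(),ray(s,uv,z).round(3), [np.round(x,1) for x in rect(s,d["pixels"],z)])
E
```

```text
{'clock': 2.35, 'tool_pos': array([ 0.57581068, -0.15940431,  0.29208907]), 'orientation': array([ 1.79995521e+02,  4.70540608e-02, -1.71238650e+02]), 'opening': 0.08745897525847916, 'force': array([ 0.86075931, -0.36126624,  0.16567676])}
[ 0.50530061 -0.16941711  0.38538438] [ 0.26301988  0.03893152 -0.9640046 ] 279.07408482367356
inner_lid 0.87 [314. 186.] [ 0.571 -0.166  0.086] [array([ 573. , -165.3]), array([27. , 23.1]), np.float64(8.7)]
inner_lid 0.57 [320. 294.] [ 0.703 -0.139  0.086] [array([ 706.8, -138. ]), array([29.5, 45.9]), np.float64(8.8)]
knob_grip 0.83 [315. 189.] [ 0.574 -0.165  0.086] [array([ 573.6, -165.2]), array([28.1, 23.1]), np.float64(8.7)]
outer_lid 0.78 [315. 175.] [ 0.569 -0.167  0.026] [array([ 578.2, -165.8]), array([207. , 148.3]), np.float64(8.8)]
collar_grip 0.68 [314. 172.] [ 0.561 -0.168  0.054] [array([ 572.5, -165.8]), array([190.8, 135.8]), np.float64(8.7)]
```

View pics/w1.png

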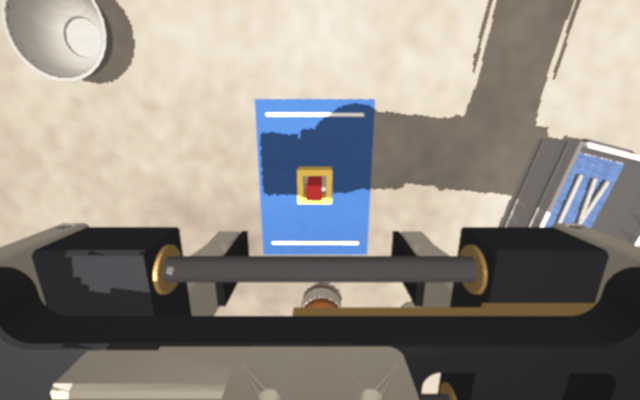

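The wrist view shows the knob at (314,187) in the yellow collar, with nothing near the path. Lid centre is (0.578,-0.166), yaw 8.75°, and the sizes match. I'm descending to pinch.

Emit:
send_rows:
  deltas:
    - [[-0.0016,-0.008,0.05],0]
    - [[-0.0016,-0.008,0.1],0]
    - [[-0.0016,-0.008,0.15],0]
    - [[-0.0016,-0.008,0.19],0]
    - [[-0.0016,-0.008,0.21],0]

```text
clock: 3.02
tool_pos: [0.5727, -0.1704, 0.1201]
orientation: [179.9, -0.3, -171.5]
force: [-0.7, -0.5, 0.2]
opening: 0.0877
gripper_force: 0.0
```

Emit:
send_rows:
  deltas:
    - [[0,0,0],0]
    - [[0,0,0],0]
    - [[0,0,0],0]
    - [[0,0,0],0]
    - [[0,0,0],0]
  gripper: 0

```text
clock: 3.43
tool_pos: [0.5766, -0.1693, 0.126]
orientation: [-180.0, 0.2, -171.4]
force: [0.3, 0.4, 1.5]
opening: 0.0601
gripper_force: 0.0
```

Emit:
send_rows:
  deltas:
    - [[0,0,0],0]
    - [[0,0,0],0]
    - [[0,0,0],0]
    - [[0,0,0],0]
    - [[0,0,0],0]

```text
clock: 3.85
tool_pos: [0.5758, -0.169, 0.1242]
orientation: [-180.0, 0.0, -171.4]
force: [-0.5, 0.3, -0.2]
opening: 0.0264
gripper_force: 0.0
```

Emit:
send_rows:
  deltas:
    - [[-0.003,0.004,0],0]
    - [[-0.003,0.004,0],0]
    - [[-0.003,0.004,0],0]
    - [[-0.003,0.004,0],0]
    - [[-0.003,0.004,0],0]

```text
clock: 4.27
tool_pos: [0.5779, -0.1652, 0.1241]
orientation: [180.0, 0.0, -171.4]
force: [0.9, 3.1, -0.7]
opening: 0.0178
gripper_force: 30.0
```

```bash
python3 - <<'E'
from h import *
o=ctrl.get_obs(); print({k:o[k] for k in("clock","tool_pos","orientation","opening","force","gripper_force")})
s=ctrl.snapshot("wrist"); save(s,"w2")
E
```

```text
{'clock': 4.2667, 'tool_pos': array([ 0.57789257, -0.16524087,  0.12414068]), 'orientation': array([ 1.79984893e+02,  2.57595570e-02, -1.71382142e+02]), 'opening': 0.01784685472776861, 'force': array([ 0.94602496,  3.07619259, -0.68564942]), 'gripper_force': 29.999952614307404}
```

View pics/w2.png

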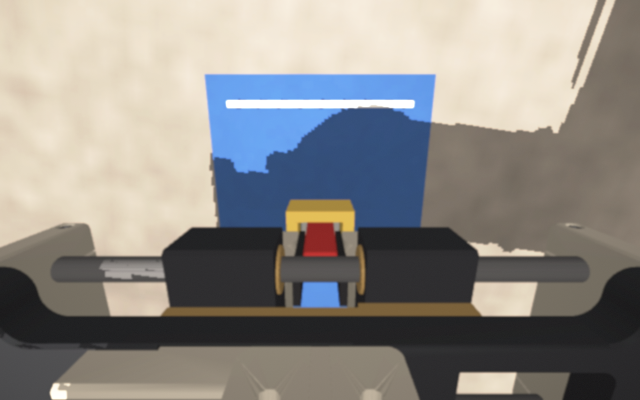

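The wrist view shows the red knob at (320,240) square between the pads. Lifting now.

Emit:
send_rows:
  deltas:
    - [[0,0,-0.01],0]
    - [[0,0,-0.025],0]
    - [[0,0,-0.045],0]
    - [[0,0,-0.07],0]
    - [[0,0,-0.095],0]

```text
clock: 4.73
tool_pos: [0.5764, -0.1658, 0.2002]
orientation: [180.0, -0.2, -171.4]
force: [0.1, 0.6, -5.0]
opening: 0.0179
gripper_force: 30.0
```

Emit:
send_rows:
  deltas:
    - [[0,0,-0.025],0]
    - [[0,0,-0.045],0]
    - [[0,0,-0.06],0]
    - [[0,0,-0.065],0]
    - [[0,0,-0.065],0]

```text
clock: 5.15
tool_pos: [0.5775, -0.1657, 0.253]
orientation: [-180.0, 0.1, -171.4]
force: [0.5, 0.0, -4.9]
opening: 0.0177
gripper_force: 30.0
```

```bash
python3 - <<'E'
from h import *
o=ctrl.get_obs(); print({k:o[k] for k in("clock","tool_pos","orientation","opening","force","gripper_force")})
for n in("top","wrist","scene"):
    s=ctrl.snapshot(n); save(s,n+"3")
    for th in("case","case_mouth"):
        for d in ctrl.cut_out(s,th)[:1]:
            cs=max(cv2.findContours(d["pixels"].astype(np.uint8),0,1)[0],key=cv2.contourArea)
            q=cv2.approxPolyDP(cs,4,True).reshape(-1,2)
            print(n,th,round(d["conf"],2),q.tolist(),[ray(s,p,.065)[:2].round(3).tolist() for p in q],[np.round(x,1) for x in rect(s,d["pixels"],.065)])
t=cv2.imread("pics/top3.png")[150:310,190:350]; cv2.imwrite("pics/top3c.png",cv2.resize(t,(600,600),interpolation=cv2.INTER_CUBIC))
E
```

```text
{'clock': 5.15, 'tool_pos': array([ 0.57752972, -0.16570235,  0.25297636]), 'orientation': array([-1.79996082e+02,  5.29467892e-02, -1.71403146e+02]), 'opening': 0.017691030267818902, 'force': array([ 0.491254  ,  0.03445906, -4.87745525]), 'gripper_force': 29.996202886104584}
top case 0.78 [[238, 199], [237, 265], [281, 266], [285, 215], [275, 214], [266, 197]] [[0.673, 0.232], [0.49, 0.245], [0.476, 0.127], [0.614, 0.105], [0.62, 0.132], [0.67, 0.153]] [array([572.6, 175. ]), array([138.4, 199.2]), np.float64(84.2)]
top case_mouth 0.72 [[239, 198], [237, 265], [282, 265], [284, 216], [272, 213], [267, 197]] [[0.675, 0.229], [0.49, 0.245], [0.478, 0.124], [0.611, 0.108], [0.623, 0.14], [0.67, 0.151]] [array([572.6, 174.8]), array([133.2, 199.4]), np.float64(84.3)]
wrist case 0.65 [[639, 144], [568, 141], [516, 255], [541, 255], [553, 222], [576, 221], [639, 245]] [[0.478, 0.137], [0.485, 0.067], [0.61, 0.057], [0.606, 0.084], [0.568, 0.083], [0.563, 0.107], [0.579, 0.185]] [array([537.2, 105.4]), array([121.8, 131.6]), np.float64(15.1)]
wrist case_mouth 0.74 [[639, 143], [567, 140], [515, 254], [542, 255], [549, 229], [556, 223], [581, 224], [639, 246]] [[0.477, 0.136], [0.484, 0.066], [0.609, 0.056], [0.606, 0.085], [0.576, 0.082], [0.568, 0.087], [0.565, 0.113], [0.58, 0.185]] [array([537. , 105.5]), array([123.2, 132.9]), np.float64(14.5)]
scene case 0.9 [[367, 173], [339, 214], [336, 228], [377, 248], [406, 188]] [[0.483, 0.124], [0.653, 0.108], [0.697, 0.118], [0.706, 0.237], [0.487, 0.245]] [array([592. , 180.1]), array([138.7, 227.4]), np.float64(86.1)]
scene case_mouth 0.76 [[366, 172], [338, 215], [336, 228], [378, 248], [406, 188]] [[0.481, 0.12], [0.657, 0.106], [0.697, 0.118], [0.705, 0.24], [0.487, 0.245]] [array([593.4, 180.7]), array([138.6, 227.3]), np.float64(85.8)]
```

View pics/top3c.png

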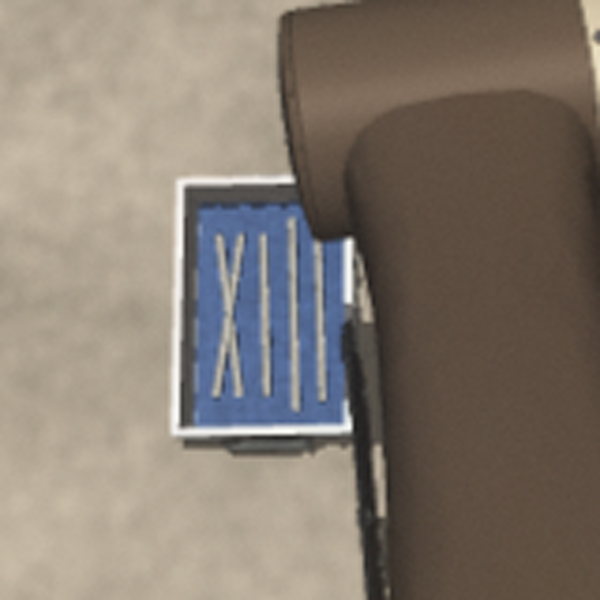

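The crop shows the case's bright rim clearly, with corners near (180,182) and (175,432). I'll fit the rim to the clean first top picture, plus the scene view.

```bash
cat >> h.py <<'E'
from scipy.optimize import minimize
def fitrim(s,g,x0,thr=None,mask=None):
    """fit case rim (outer 190x130, inner 180x120, z=.065): maximise brightness on the rim band against its flanks"""
    g=cv2.GaussianBlur(g.astype(np.float32),(0,0),0.7)
    def pts(x,h,n=80):
        a=np.linspace(-1,1,n); L,W=.095+h,.065+h
        p=np.vstack([np.c_[a*L,0*a+W],np.c_[a*L,0*a-W],np.c_[0*a+L,a*W],np.c_[0*a-L,a*W]])
        c,q=np.cos(x[2]),np.sin(x[2]); return np.c_[p@np.array([[c,q],[-q,c]])+x[:2],np.full(len(p),.065)]
    K=lambda:np.array([[cam(s)[2],0,s["cx"]],[0,cam(s)[2],s["cy"]],[0,0,1]])
    def val(x,h):
        p=cv2.projectPoints(pts(x,h),np.array(s["rvec"],float),np.array(s["tvec"],float),K(),None)[0].reshape(-1,2).astype(np.float32)
        v=cv2.remap(g,p[:,:1],p[:,1:],1).ravel()
        if mask is not None: v=v[mask(p)] if mask(p).any() else v*0
        return v.mean()
    f=lambda y:-(val(y*[.01,.01,.05]+x0,-.0025)-.5*val(y*[.01,.01,.05]+x0,.004)-.5*val(y*[.01,.01,.05]+x0,-.009))
    best=min((minimize(f,[i,j,k],method="Nelder-Mead") for i in(-.5,.5) for j in(-.5,.5) for k in(-.5,.5)),key=lambda r:r.fun)
    return best.x*[.01,.01,.05]+x0,best.fun
E
python3 - <<'E'
from h import *
for n in("top","scene"):
    s=ctrl.snapshot(n); g=cv2.imread("pics/%s.png"%n,0)
    x,v=fitrim(s,g,np.array([.578,.178,np.radians(-6)])); print(n,x[:2].round(4),np.degrees(x[2]).round(2),v)
E
```

```text
top [0.5786 0.1781] -4.42 -82.09696960449219
scene [0.5766 0.1773] -4.57 -33.13707733154297
```

Emit:
send_rows:
  deltas:
    - [[-0.0015,0.01,0],0]
    - [[-0.0045,0.03,0],0]
    - [[-0.009,0.0593,0],0]
    - [[-0.0142,0.094,0],0]
    - [[-0.0195,0.1285,0],0]

```text
clock: 6.12
tool_pos: [0.5775, -0.0604, 0.2522]
orientation: [180.0, 0.0, -171.4]
force: [0.7, 0.2, -6.0]
opening: 0.0179
gripper_force: 30.0
```

Emit:
send_rows:
  deltas:
    - [[-0.0052,0.0346,0],0]
    - [[-0.0105,0.0692,0],0]
    - [[-0.0157,0.1038,0],0]
    - [[-0.021,0.1384,0],0]
    - [[-0.0262,0.173,0],0]

```text
clock: 6.53
tool_pos: [0.5774, 0.0802, 0.2523]
orientation: [180.0, 0.0, -171.4]
force: [0.3, -0.4, -5.2]
opening: 0.0177
gripper_force: 30.0
```

Emit:
send_rows:
  deltas:
    - [[-0.0052,0.0345,0],0.03]
    - [[-0.0097,0.064,0],0.07]
    - [[-0.0134,0.0886,0],0.11]
    - [[-0.0164,0.1083,0],0.135]
    - [[-0.0186,0.123,0],0.1456]

```text
clock: 6.95
tool_pos: [0.5774, 0.18, 0.2522]
orientation: [180.0, 0.0, 175.4]
force: [0.5, 0.1, -4.8]
opening: 0.0178
gripper_force: 30.0
```

Emit:
send_rows:
  deltas:
    - [[0,0,0.01],0]
    - [[0,0,0.02],0]
    - [[0,0,0.03],0]
    - [[0,0,0.035],0]
    - [[0,0,0.035],0]

```text
clock: 7.37
tool_pos: [0.5769, 0.1769, 0.2224]
orientation: [-179.9, -0.1, 175.5]
force: [1.0, 0.5, -5.7]
opening: 0.0178
gripper_force: 30.0
```

```bash
python3 - <<'E'
from h import *
o=ctrl.get_obs(); print({k:o[k] for k in("clock","tool_pos","orientation","opening","force","moment","gripper_force")})
for n in("scene","wrist"):
    s=ctrl.snapshot(n); save(s,n+"4")
    for d in ctrl.cut_out(s,"outer_lid")[:1]: print(n,d["conf"],[np.round(x,1) for x in rect(s,d["pixels"],o["tool_pos"][2]-.047-.077+.026)])
a=cv2.imread("pics/scene4.png")[130:280,280:460]; a=cv2.resize(a,(720,600),interpolation=cv2.INTER_CUBIC); cv2.imwrite("pics/s4.png",a)
E
```

```text
{'clock': 7.3667, 'tool_pos': array([0.57692884, 0.17692758, 0.22244018]), 'orientation': array([-1.79907974e+02, -1.38689545e-01,  1.75465245e+02]), 'opening': 0.01784582536589125, 'force': array([ 0.959328  ,  0.50753508, -5.69982988]), 'moment': array([-0.10536477,  0.05093982,  0.01101955]), 'gripper_force': 29.99615728855133}
scene 0.79 [array([598.5, 174.6]), array([151. , 174.3]), np.float64(85.2)]
wrist 0.95 [array([528.3, 182.4]), array([148.9, 106.7]), np.float64(85.4)]
```

View pics/s4.png

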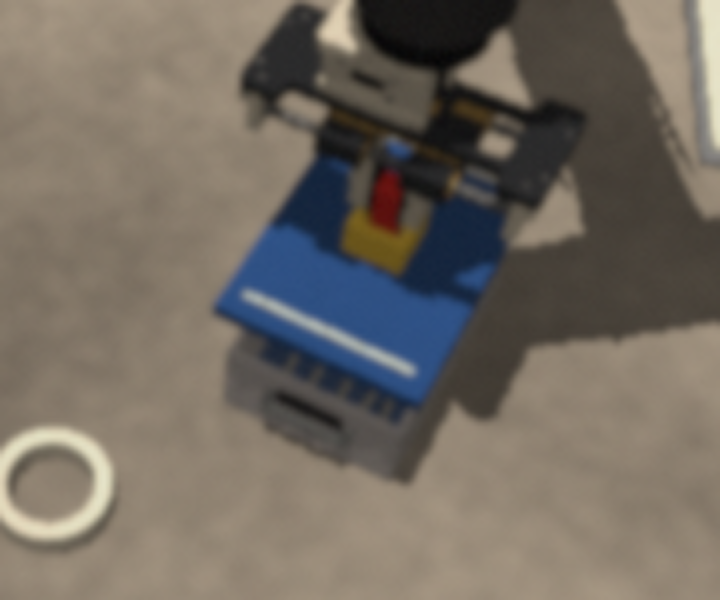

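View pics/wrist4.png

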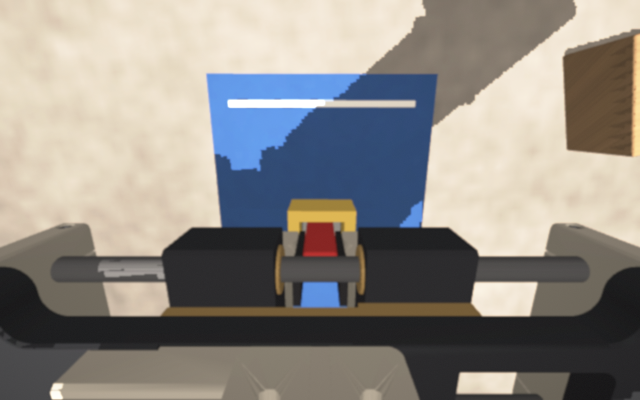

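The scene crop and wrist view show the lids held level above the case and parallel to its mouth. Lowering now.

Emit:
send_rows:
  deltas:
    - [[0,0,0.008],0]
    - [[0,0,0.016],0]
    - [[0,0,0.024],0]
    - [[0,0,0.03],0]
    - [[0,0,0.034],0]

```text
clock: 7.98
tool_pos: [0.5773, 0.1777, 0.1957]
orientation: [-180.0, -0.1, 175.5]
force: [0.2, 0.2, -5.8]
opening: 0.018
gripper_force: 30.0
```

Emit:
send_rows:
  deltas:
    - [[0,0,0.001],0]
    - [[0,0,0.003],0]
    - [[0,0,0.005],0]
    - [[0,0,0.007],0]
    - [[0,0,0.008],0]

```text
clock: 8.4
tool_pos: [0.5777, 0.178, 0.1905]
orientation: [180.0, 0.0, 175.5]
force: [-0.5, 0.2, -5.7]
opening: 0.018
gripper_force: 30.0
```

Emit:
send_rows:
  deltas:
    - [[0,0,0.002],0]
    - [[0,0,0.004],0]
    - [[0,0,0.006],0]
    - [[0,0,0.008],0]
    - [[0,0,0.009],0]

```text
clock: 8.82
tool_pos: [0.5776, 0.1779, 0.1831]
orientation: [-180.0, -0.0, 175.5]
force: [-0.4, -0.4, -4.8]
opening: 0.0178
gripper_force: 30.0
```

Emit:
send_rows:
  deltas:
    - [[0,0,0.001],0]
    - [[0,0,0.002],0]
    - [[0,0,0.003],0]
    - [[0,0,0.004],0]
    - [[0,0,0.005],0]

```text
clock: 9.23
tool_pos: [0.5777, 0.1779, 0.1793]
orientation: [180.0, 0.0, 175.5]
force: [0.1, 0.1, -5.0]
opening: 0.018
gripper_force: 30.0
```

Lugs are inside with no contact force. Continuing gently.

Emit:
send_rows:
  deltas:
    - [[0,0,0.001],0]
    - [[0,0,0.002],0]
    - [[0,0,0.003],0]
    - [[0,0,0.004],0]
    - [[0,0,0.004],0]

```text
clock: 9.65
tool_pos: [0.5776, 0.1779, 0.176]
orientation: [-180.0, -0.0, 175.5]
force: [-0.3, -0.1, -5.2]
opening: 0.0179
gripper_force: 30.0
```

Emit:
send_rows:
  deltas:
    - [[0,0,0.0005],0]
    - [[0,0,0.001],0]
    - [[0,0,0.0015],0]
    - [[0,0,0.002],0]
    - [[0,0,0.002],0]

```text
clock: 10.07
tool_pos: [0.5777, 0.1779, 0.1753]
orientation: [180.0, 0.0, 175.5]
force: [-4.3, -0.6, 4.3]
opening: 0.0175
gripper_force: 30.0
```

Contact is felt at the seated height (0.175). Releasing, then rising a little for one look.

Emit:
send_rows:
  deltas:
    - [[0,0,0],0]
    - [[0,0,0],0]
    - [[0,0,0],0]
    - [[0,0,0],0]
    - [[0,0,0],0]
  gripper: 1

```text
clock: 10.48
tool_pos: [0.5779, 0.178, 0.1746]
orientation: [180.0, 0.0, 175.5]
force: [0.9, 0.1, 0.2]
opening: 0.0456
gripper_force: 0.0
```

Emit:
send_rows:
  deltas:
    - [[0,0,0],0]
    - [[0,0,0],0]
    - [[0,0,-0.02],0]
    - [[0,0,-0.05],0]
    - [[0,0,-0.08],0]

```text
clock: 10.9
tool_pos: [0.5773, 0.1777, 0.2386]
orientation: [-179.9, -0.1, 175.5]
force: [1.1, 0.9, 0.4]
opening: 0.0789
gripper_force: 0.0
```

Emit:
send_rows:
  deltas:
    - [[0,0,-0.03],0]
    - [[0,0,-0.06],0]
    - [[0,0,-0.07],0]
    - [[0,0,-0.07],0]
    - [[0,0,-0.07],0]

```text
clock: 11.32
tool_pos: [0.5775, 0.178, 0.2944]
orientation: [180.0, 0.0, 175.5]
force: [-0.6, 0.6, -0.5]
opening: 0.0875
gripper_force: 0.0
```

```bash
python3 - <<'E'
from h import *
o=ctrl.get_obs(); print({k:o[k] for k in("clock","tool_pos","orientation","opening","force")})
s=ctrl.snapshot("wrist"); save(s,"w5")
for th,z in(("inner_lid",.137),("knob_grip",.137),("outer_lid",.077),("collar_grip",.105)):
        for d in ctrl.cut_out(s,th)[:1]:
            print(th,round(d["conf"],2), [np.round(x,1) for x in rect(s,d["pixels"],z)])
hsv=cv2.cvtColor(s["color"],cv2.COLOR_RGB2HSV)
for nm,m,z in(("yel",(hsv[...,0]>18)&(hsv[...,0]<35)&(hsv[...,1]>120)&(hsv[...,2]>90),.105),("red",((hsv[...,0]<8)|(hsv[...,0]>172))&(hsv[...,1]>150)&(hsv[...,2]>60),.137)):
    m=m.copy(); m[:120]=0; m[260:]=0; m[:,:250]=0; m[:,400:]=0; print(nm,m.sum(),[np.round(x,1) for x in rect(s,m,z)])
s=ctrl.snapshot("scene"); save(s,"scene5")
a=s["color"][130:280,280:460,::-1]; a=cv2.resize(a,(480,400),interpolation=cv2.INTER_CUBIC)
w=cv2.imread("pics/w5.png")[60:260,220:420]; cv2.imwrite("pics/c5.png",np.hstack([a,cv2.resize(w,(320,400))[:, :320]]))
E
```

```text
{'clock': 11.3167, 'tool_pos': array([0.57752947, 0.17795422, 0.29441798]), 'orientation': array([1.79962158e+02, 9.62401919e-03, 1.75497494e+02]), 'opening': 0.08745724586176977, 'force': array([-0.55718498,  0.60921343, -0.50402559])}
inner_lid 0.85 [array([572.8, 179.6]), array([21.4, 27.9]), np.float64(85.5)]
knob_grip 0.87 [array([572.8, 179.2]), array([22.2, 27.9]), np.float64(85.5)]
outer_lid 0.7 [array([567.7, 179.8]), array([146.5, 184.3]), np.float64(85.4)]
collar_grip 0.98 [array([562.3, 179.9]), array([134.9, 168.8]), np.float64(86.0)]
yel 833 [array([575.6, 179.4]), array([40.9, 42.9]), np.float64(85.5)]
red 462 [array([571.8, 179.2]), array([16.8, 25.9]), np.float64(85.5)]
```

View pics/c5.png

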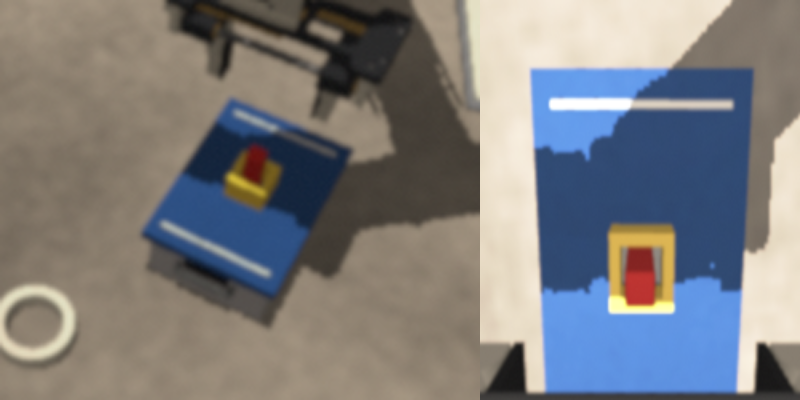

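The crop shows the lids seated squarely on the case and the knob centred in the collar. Descending to the collar grip.

Emit:
send_rows:
  deltas:
    - [[0,0,0.03],0]
    - [[0,0,0.07],0]
    - [[0,0,0.11],0]
    - [[0,0,0.14],0]
    - [[0,0,0.155],0]

```text
clock: 12.03
tool_pos: [0.576, 0.177, 0.1665]
orientation: [-179.8, -0.3, 175.5]
force: [-0.2, 0.2, -0.3]
opening: 0.0879
gripper_force: 0.0
```

Emit:
send_rows:
  deltas:
    - [[0,0,0.007],0]
    - [[0,0,0.014],0]
    - [[0,0,0.02],0]
    - [[0,0,0.025],0]
    - [[0,0,0.029],0]

```text
clock: 12.45
tool_pos: [0.578, 0.1781, 0.1477]
orientation: [180.0, 0.1, 175.5]
force: [0.8, -0.6, -0.4]
opening: 0.0877
gripper_force: 0.0
```

Emit:
send_rows:
  deltas:
    - [[0,0,0],0]
    - [[0,0,0],0]
    - [[0,0,0],0]
    - [[0,0,0],0]
    - [[0,0,0],0]

```text
clock: 12.87
tool_pos: [0.5778, 0.178, 0.1477]
orientation: [180.0, 0.0, 175.5]
force: [-0.8, 0.1, 0.2]
opening: 0.0878
gripper_force: 0.0
```

Emit:
send_rows:
  deltas:
    - [[0,0,0.001],0]
    - [[0,0,0.001],0]
    - [[0,0,0.001],0]
    - [[0,0,0.001],0]
    - [[0,0,0.001],0]
  gripper: 0

```text
clock: 13.28
tool_pos: [0.5777, 0.1779, 0.1465]
orientation: [-180.0, -0.0, 175.5]
force: [-0.6, -0.1, -0.6]
opening: 0.0601
gripper_force: 0.0
```

Emit:
send_rows:
  deltas:
    - [[0,0,0],0]
    - [[0,0,0],0]
    - [[0,0,0],0]
    - [[0,0,0],0]
    - [[0,0,0],0]

```text
clock: 13.7
tool_pos: [0.5777, 0.178, 0.1466]
orientation: [180.0, 0.0, 175.5]
force: [-0.7, 0.8, -0.5]
opening: 0.0419
gripper_force: 30.0
```

Emit:
send_rows:
  deltas:
    - [[0,0,0],0]
    - [[0,0,0],0]
    - [[0,0,0],0]
    - [[0,0,0],0]
    - [[0,0,0],0]

```text
clock: 14.12
tool_pos: [0.5777, 0.178, 0.1466]
orientation: [180.0, 0.0, 175.5]
force: [0.8, 1.1, -1.1]
opening: 0.0417
gripper_force: 30.0
```

Emit:
send_rows:
  deltas:
    - [[0,0,-0.003],0]
    - [[0,0,-0.008],0]
    - [[0,0,-0.014],0]
    - [[0,0,-0.021],0]
    - [[0,0,-0.028],0]

```text
clock: 14.53
tool_pos: [0.5776, 0.1778, 0.1696]
orientation: [-180.0, -0.0, 175.5]
force: [-0.1, -0.6, -3.3]
opening: 0.0422
gripper_force: 30.0
```

Emit:
send_rows:
  deltas:
    - [[0,0,-0.008],0]
    - [[0,0,-0.016],0]
    - [[0,0,-0.024],0]
    - [[0,0,-0.032],0]
    - [[0,0,-0.04],0]

```text
clock: 14.95
tool_pos: [0.5777, 0.1779, 0.2018]
orientation: [180.0, 0.0, 175.5]
force: [-0.4, -0.3, -3.0]
opening: 0.0416
gripper_force: 30.0
```

Emit:
send_rows:
  deltas:
    - [[0,0,-0.01],0]
    - [[0,0,-0.022],0]
    - [[0,0,-0.036],0]
    - [[0,0,-0.05],0]
    - [[0,0,-0.064],0]

```text
clock: 15.37
tool_pos: [0.5778, 0.1779, 0.2536]
orientation: [180.0, 0.0, 175.5]
force: [0.4, -0.0, -2.1]
opening: 0.0421
gripper_force: 30.0
```

Emit:
send_rows:
  deltas:
    - [[0,0,-0.014],0]
    - [[0,0,-0.028],0]
    - [[0,0,-0.042],0]
    - [[0,0,-0.052],0]
    - [[0,0,-0.058],0]

```text
clock: 15.78
tool_pos: [0.578, 0.1781, 0.3002]
orientation: [180.0, 0.1, 175.5]
force: [-0.6, 0.5, -3.7]
opening: 0.0419
gripper_force: 30.0
```

Emit:
send_rows:
  deltas:
    - [[0,0,0],0]
    - [[0,0,0],0]
    - [[0,0,0],0]
    - [[0,0,0],0]
    - [[0,0,0],0]

```text
clock: 16.2
tool_pos: [0.5775, 0.1779, 0.2979]
orientation: [-180.0, -0.1, 175.5]
force: [-0.3, 0.2, -2.3]
opening: 0.0417
gripper_force: 30.0
```

```bash
python3 - <<'E'
from h import *
o=ctrl.get_obs(); print({k:o[k] for k in("clock","tool_pos","orientation","opening","force","gripper_force")})
s=ctrl.snapshot("scene"); a=s["color"][90:290,260:460,::-1]; cv2.imwrite("pics/c6.png",cv2.resize(a,(600,600),interpolation=cv2.INTER_CUBIC))
E
```

```text
{'clock': 16.2, 'tool_pos': array([0.57747035, 0.17785097, 0.29786976]), 'orientation': array([-1.79962814e+02, -5.67568263e-02,  1.75504366e+02]), 'opening': 0.04173695554844119, 'force': array([-0.31730064,  0.15009613, -2.26445079]), 'gripper_force': 29.999262392520905}
```

View pics/c6.png

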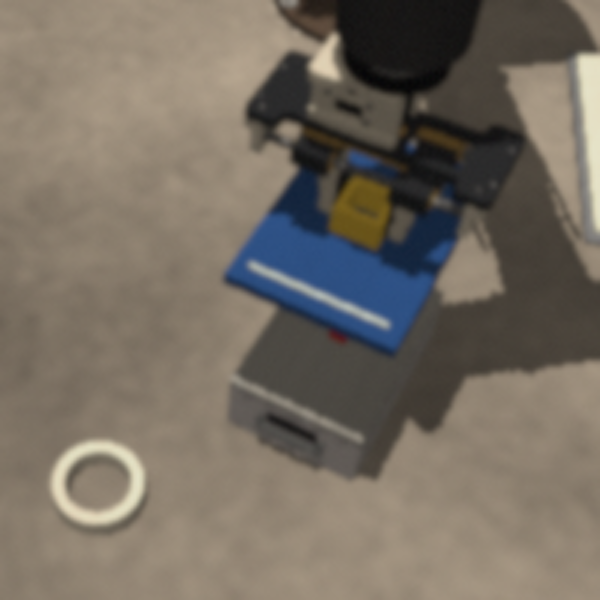

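The picture shows the outer lid held level at (340,260). The inner lid sits flush on the case, and its red knob is visible below at (338,335), with about 80 mm of clearance.

```bash
python3 -c "
from plant import ctrl
print(ctrl.close_job())"
```

```text
the job is handed in; nothing more can be done
None
```

The job is handed in: the inner lid is seated on the case with its knob released, and the outer lid is held level about 80 mm above the knob, at 16 s on the clock; no verdict came back.

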